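# Scan the lamp stand, then hold its hidden bolt

## Task

Log the service of the sagging specimen lamp: pick up the label scanner, hold it in the air pointing squarely at the middle of the stand's barcode label from about 10 cm away, steady for a second, then lay it flat back on the cutting mat and let go. Then reach down into the narrow gap behind the bracket plate, grip the hidden hexagonal bolt head by its flats, turn it until the lamp arm is level, and finish while still holding the bolt head firmly so that it cannot turn back (a colleague will then tighten the nut). Move the lamp only by the bolt head, never by pushing the lamp or its arm, and leave the glassware and the other things on the bench where they stand.

Things in the scene. Friction and masses are not known exactly. Their poses are not given: they have to be found in the camera images.
- stand: Fixed lamp stand; origin under its middle, z up, -x its front (towards the robot), +y the lamp's side. Base 130 (x) x 110 x 12 mm high. Two upright plates 56 mm wide (y -28 to 28): steel bracket plate in front, x -35 to -25, top at z 175 mm; rear plate x 25 to 33, top at z 158 mm. Between them a 50 mm gap, open above and at both sides, with the bolt head in it.
- label (a point): Middle of the barcode label (48 wide x 34 high mm, white with black bars) on the front face of the bracket plate, 36 mm in front of and 65 mm above the stand's origin. Axes as the stand's: the label looks along -x.
- bolt_center (a point): Centre of the dark hexagonal bolt head in the gap, at x -6, y 0, z 150 mm of the stand. 24 mm across flats, 18 mm long (stand x -15 to 3); then 10 mm of 16 mm shank to the bracket plate. Turns about the stand's x. Its y is square to one pair of flats (14 mm tall, at y +-12) and runs along the lamp arm; level: axes as the stand's; sagging by a: y dips by a, z leans by a to the lamp side.
- bolt_head: The same bolt head; its origin lies on the bolt axis above the stand's origin (z 150 mm), axes as for bolt_center.
- rotor (a joint): Angle of bolt, nut and lamp arm together, rad: 0 = arm level, positive = lamp end hanging down (at the start about 0.2 to 0.5, depending on the lamp's weight). A spring washer bears it there; lifting it level needs about 0.03 to 0.1 N m at the bolt, and it sinks back at once when released. Limits -0.5 to 0.8.
- lamp_arm: Aluminium arm in front of the bracket plate, fixed to the bolt. Origin on the bolt axis above the stand's origin, axes as bolt_center. Hub 34 mm across and nut at the axis (stand x -35 to -68); bar 16 mm tall along y, 135 mm long; white lamp shade 48 mm across at y 140, from 34 mm below to 10 mm above the bar's middle. Do not push it.
- lamp_tip (a point): Middle of the lamp on the arm, 140 mm from the bolt axis and 43 mm in front of the stand's origin.
- mat: Fixed green cutting mat, 170 (x) x 220 (y) x 3 mm, origin at the centre of its underside.
- scanner: Loose label scanner, a bar lying on the mat, 120 g. Origin: centre of its underside; x along its length towards its window, z up. Grey grip 90 mm long (x -55 to 35 mm), 30 mm wide (y), z 0 to 34 mm; wider black nose x 33 to 55 mm, 44 mm wide, z 0 to 36 mm. It looks along +x.
- scanner_window (a point): Middle of the scanner's window, 55 mm ahead of its origin and 18 mm above its underside; it looks along this frame's +x.
- jar: Glass jar with a blue cap, 56 mm across, 75 mm high, standing beside the stand; origin at its underside. Leave alone.
- dish: Low glass dish, 84 mm across, 16 mm high, near the lamp; origin at its underside. Leave alone.
- beaker: Open glass beaker, 64 mm across, 85 mm high; origin at its underside. Leave alone.
- pen_pot: Square black pen pot, 60 mm, pencils up to 145 mm; origin at its underside. Leave alone.
- wash_bottle: White bottle, 62 mm across, 150 mm high; origin at its underside. Leave alone.
- vial: Small glass vial, 22 mm across, 45 mm high, standing on the mat; origin at its underside. Leave alone.
Not all that is in view belongs to the job. Of the things like the scanner, leave any that is yellow; of the rest the larger one is meant.

How it is judged:
On the way, in this order (a step that is already met when the one before it is completed fails the run):
1. the scanner, held in the fingers, looks squarely at the label from about 10 cm, steady for a second (at least 0.8 s) (x of label in the frame of scanner_window between 0.05 and 0.16 m and y of label in the frame of scanner_window between -0.022 and 0.022 m and z of label in the frame of scanner_window between -0.022 and 0.022 m and x of scanner_window in the frame of label below -0.04 m and angle between the x axis of scanner_window and the x axis of label, either way round below 0.3 rad and linear speed of scanner below 0.03 m/s and angular speed of scanner below 0.3 rad/s and contact force between the fingers and scanner above 1 N), for 0.8 s.
2. the scanner lies flat on the mat again, let go (x of scanner in the frame of mat between -0.085 and 0.085 m and y of scanner in the frame of mat between -0.11 and 0.11 m and z of scanner in the frame of mat between -0.003 and 0.012 m and angle between scanner's own z axis and vertical below 0.2 rad and linear speed of scanner below 0.02 m/s and contact force between the fingers and scanner below 0.1 N), for 0.2 s.
3. the bolt head is gripped in the gap while the arm still sags (contact force between the fingers and bolt_head above 3 N and value of joint rotor above 0.1 rad), for 0.1 s.
At the end, for the whole second after the job is handed in: the gripper still grips the bolt head (more than 3 N, tool point within 40 mm of its centre), the lamp arm is level within 0.1 rad (6 degrees) and still, nothing touches the lamp arm, and the scanner lies flat, released, with its middle on the mat (all of step 2 and value of joint rotor between -0.1 and 0.1 rad and velocity of joint rotor between -0.05 and 0.05 rad/s and contact force between the fingers and bolt_head above 3 N and distance between the grasp point and bolt_center below 0.04 m and contact force between anything else and lamp_arm below 0.3 N); the arm keeps its last pose, push and grip.
It fails at once if the robot pushes the lamp arm (over 2 N) (contact force between any of the arm, the fingers, scanner and lamp_arm above 2 N).
It fails at once if another thing is shifted by more than 30 mm or knocked over (distance of any of jar, dish, beaker, pen_pot, wash_bottle, vial from where it was at the start of the episode above 0.03 m or angle between any of jar, dish, beaker, pen_pot, wash_bottle, vial's own z axis and vertical above 0.4 rad).
It also fails if it takes over 67 s, if anything falls off the work surface, if the arm or the gripper's body presses on something with over 40 N, if the wrist force passes 120 N, or if a joint passes its speed limit or range.

## Robot

A 7-joint arm with a two-finger parallel gripper is mounted at the origin on the work surface. World frame = base frame: x ahead of the robot, y to its left, z up, the work surface at z = 0. Lengths are in m, angles in rad, forces in N, time in s.
With the tool pointing down it reaches from about 0.4 to 0.875 m from the base axis. Payload 19.3 kg.
Tool frame: the origin (TCP) lies between the finger pads, 19 mm behind the fingertips; this is the grasp point; z points along the fingers, y is the line along which they close (so a half turn about z gives the same grasp; the last joint's range is limited). The gripper opens to 85 mm and grips with 20 to 120 N. Pads are 22 mm wide; open, the fingers measure 114 mm over their backs; the gripper's body (76 mm by 85 mm) begins 54 mm behind the grasp point. The pads swing forward as they close: fully open they stand 13 mm farther back than shut.
Start: joints at [1.044, 0.521, -0.036, 1.599, 0.021, 1.021, -0.113], TCP at [0.276, -0.561, 0.25] pointing down, gripper open.
Joint ranges: [-2.91, 2.91], [-0.3, 2.13], [-1.5, 1.42], [0.17, 2.43], [-1.26, 4.41], [0.16, 1.93], [-2.52, 2.52]. Speed limits (rad/s): [1.89, 1.89, 2.39, 2.39, 3.01, 3.01, 3.01].

## Interface

Orientations are given as [roll, pitch, yaw] about the fixed x, y, z axes, in that order (R = Rz(yaw) Ry(pitch) Rx(roll)).
In Python, from workcell import monitor, grab_frame, camera_model, bot gives the robot as it stands.
- The arm moves only by the tool move_arm, never from a script. Its argument "moves" is a list of rows, each a list of 4 numbers: the shift along the world's x, y, z in mm, then the turn about the world's z in rad. A call has 1 to 12 rows; each row is the pose to reach, as a shift and turn from the pose commanded when the call began; what a row does not reach only later rows make up. A row lasts 1/8 s, in which the tool goes at most 62.5 mm and 10.7 degrees, less where a joint would pass 70% of its speed; a pose out of reach is approached as far as the arm can. A call with a gripper value outside its range is refused whole. "gripper" is the opening, from 0 (shut) to 1 (fully open), set as the call begins (left out, the last holds). The fingers move at their own pace and stop on an object; "newtons" is the grip in N (left out, the last holds). Time passes only in rows, so rows that repeat a pose let the fingers close. It gives the time, the measured TCP pose, the force, the opening and the grip force at its end, in the units of the state.
- monitor.observe(): the state, without advancing time (a new reading comes with each control period).
- grab_frame(name): name is "scene" or "top" or "wrist"; returns the picture (384x512x3 uint8, blue, green, red); there is no depth.
- camera_model(name): a dict with "vfov" (degrees; the focal length in pixels is half the picture's height over the tangent of half this angle, whatever the lens; pixels are square), "cx", "cy" (the principal point, pixels), "k1" (the pictures are not rectified: a ray, as slopes to the right and down, at radius r is drawn at 1 + k1 r^2 times it, then the intrinsics apply), "R" (3x3) and "t" (3): a world point X has camera coordinates R X + t; the wrist camera has in their place "T_tool_cam" (4x4, takes a point from camera to tool coordinates, whose origin is the TCP and whose axes are the flange's). Camera axes: x right, y down, z forward; pixel columns grow to the right and rows downward; lengths in m; the calibration is good to about 2 mm. A picture is of the moment at which its call begins: read the wrist's pose just before it. camera_model takes no time and is no camera call.
- bot.job_done(): hands the job in; it is judged then, once.
The state is a dict: "clock": time; "qpos": joint angles; "qd": joint speeds; "joint_efforts": joint torques, N m; "position": TCP position; "tool_rot": TCP orientation; "force": force on the tool from outside, world axes, zero at the start; "moment": the same for the moment, N m; "grip_width": finger opening in m; "finger_force": force on a finger pad.
Only numpy, scipy, OpenCV 4.12 (cv2) and the standard library are available. Lean on these libraries where they do the work, as an engineer would, in place of code of your own. Each camera call takes 0.05 s, during which the arm holds its last target. There are 200 camera calls.

## Working session

There is one attempt and no reset: what is moved stays moved. The work goes in short steps, Python scripts to look and compute and a tool call to move; the robot and the scene stay as the last step left them, time stands still between calls to the robot, and variables do not carry over. Pictures are saved under pics/ and viewed, at most 10 in all, crops included, and the job is handed in when it is done.

Besides the shell and the picture viewer there is one more tool, called after "Emit:" as name(argument=value, ...), one argument or row to a line, values as JSON. move_arm: Moves the arm, as the interface text tells. Its arguments: {"type":"object","properties":{"moves":{"type":"array","items":{"type":"array","items":{"type":"number"}}},"gripper":{"type":"number"},"newtons":{"type":"number"}},"required":["moves"]}

```bash
mkdir -p pics; ls; python3 - <<'E'
from workcell import monitor, grab_frame, camera_model, bot
import cv2
s=monitor.observe();print({k:s[k] for k in('clock','position','tool_rot','grip_width','force')})
for n in('scene','top'):
    cv2.imwrite(f'pics/{n}0.png',cv2.resize(grab_frame(n),(800,600),interpolation=cv2.INTER_CUBIC)); print(n,camera_model(n))
print(camera_model('wrist'))
E
```

```text
pics
{'clock': 0.0, 'position': array([ 0.27550399, -0.56064701,  0.24943106]), 'tool_rot': array([-3.14045677e+00,  8.59640515e-05,  4.56821148e-01]), 'grip_width': 0.08565741209530488, 'force': array([ 0.02124914, -0.20692647,  0.31312921])}
scene {'vfov': 46.40940400998786, 'cx': 259.2546316838997, 'cy': 197.41601823719995, 'k1': 0.054249912262670556, 'R': array([[-0.009169  ,  0.99994813, -0.00443378],
       [ 0.84484818,  0.00537472, -0.53497913],
       [-0.53492756, -0.0086511 , -0.84485364]]), 't': array([ 0.03995313, -0.43885486,  1.75048918])}
top {'vfov': 46.74574896236791, 'cx': 253.29597202507833, 'cy': 191.1346311270383, 'k1': -0.1625398464304353, 'R': array([[ 0.00478231, -0.99992992,  0.01082998],
       [-0.98107723, -0.00678787, -0.1934978 ],
       [ 0.19355775, -0.00969968, -0.98104093]]), 't': array([-0.06161672,  0.60112175,  1.4624753 ])}
{'vfov': 60.07014449580125, 'cx': 250.03449160277077, 'cy': 187.74443191153847, 'k1': -0.06599100810863404, 'T_tool_cam': array([[ 4.53863740e-04, -9.48010193e-01, -3.18239641e-01,
         8.25814663e-02],
       [ 9.99999175e-01,  4.79348305e-05,  1.28337456e-03,
        -1.06798396e-03],
       [-1.20139740e-03, -3.18239961e-01,  9.48009432e-01,
        -1.23748516e-01],
       [ 0.00000000e+00,  0.00000000e+00,  0.00000000e+00,
         1.00000000e+00]])}
```

View pics/scene0.png

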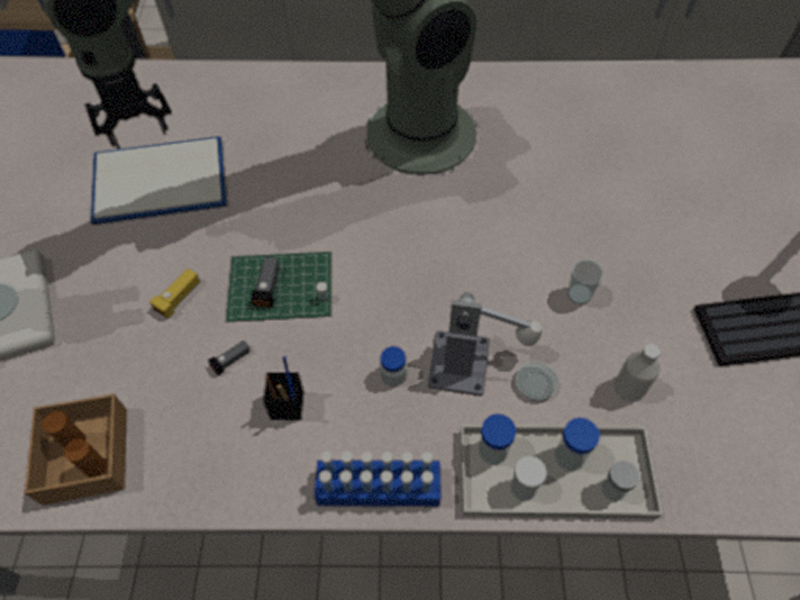

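View pics/top0.png

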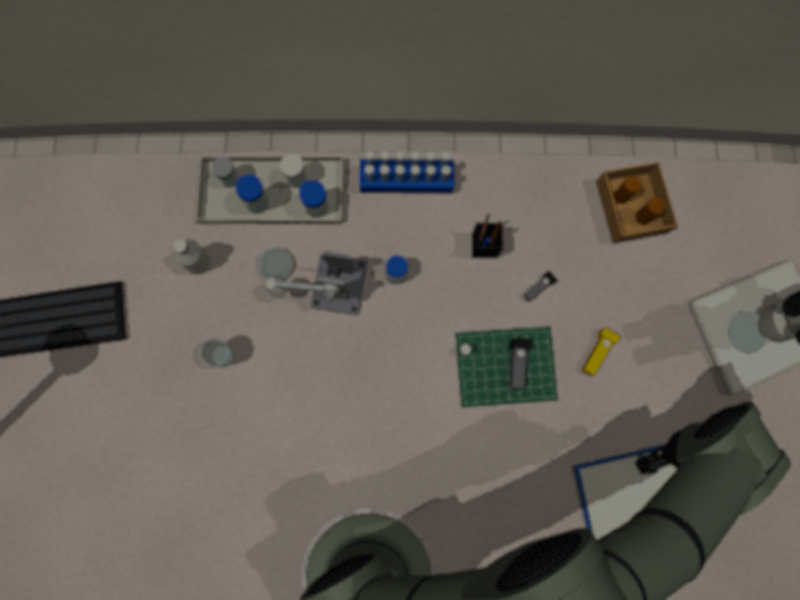

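Both views show the same bench. Three things look like the scanner:
- yellow bar: scene (175,292), top (601,351). Excluded by colour.
- small grey bar off the mat: scene (229,357), top (540,286). Excluded as the smaller one.
- larger grey bar with a black nose, on the mat: scene (266,282), top (520,363). This is the one I choose.

The stand is at scene (462,345). Next I'll make an enlarged composite to check the choice and measure.

```bash
cat > h.py <<'E'
import numpy as np, cv2
from workcell import monitor, grab_frame, camera_model
from scipy.spatial.transform import Rotation as Ro
from scipy.optimize import least_squares
def pose(s=None):
    s=s or monitor.observe(); T=np.eye(4); T[:3,:3]=Ro.from_euler('xyz',s['tool_rot']).as_matrix(); T[:3,3]=s['position']; return T
def cam(n,T=None):
    m=camera_model(n); f=192/np.tan(np.radians(m['vfov']/2))
    if n=='wrist':
        W=np.linalg.inv(T@np.array(m['T_tool_cam'])); R,t=W[:3,:3],W[:3,3]
    else: R,t=np.array(m['R']),np.array(m['t'])
    return dict(f=f,c=np.array([m['cx'],m['cy']]),k=m['k1'],R=R,t=t)
def proj(c,X):
    p=np.atleast_2d(X)@c['R'].T+c['t']; s=p[:,:2]/p[:,2:]
    return s*(1+c['k']*(s**2).sum(1,keepdims=True))*c['f']+c['c']
def ray(c,uv):
    d=(np.array(uv,float)-c['c'])/c['f']; s=d.copy()
    for _ in range(20): s=d/(1+c['k']*(s@s))
    return -c['R'].T@c['t'], c['R'].T@np.array([*s,1])
def onz(c,uv,z):
    o,d=ray(c,uv); return o+d*(z-o[2])/d[2]
def tri(obs):
    A=np.zeros((3,3));b=np.zeros(3)
    for c,uv in obs:
        o,d=ray(c,uv); d/=np.linalg.norm(d); P=np.eye(3)-np.outer(d,d); A+=P;b+=P@o
    X=np.linalg.solve(A,b); return X,[np.round(np.linalg.norm(proj(c,X)[0]-uv),2) for c,uv in obs]
def crop(im,x,y,w,h,k): return cv2.resize(im[y:y+h,x:x+w],(w*k,h*k),interpolation=cv2.INTER_CUBIC)
E
python3 - <<'E'
from h import *
s=grab_frame('scene');t=grab_frame('top')
# 4 tiles 400x300, 5x of 80x60
def g(im,x,y):
    c=crop(im,x,y,80,60,5); c=cv2.convertScaleAbs(c,alpha=1.4)
    for i in range(0,80,10): cv2.putText(c,str(x+i),(i*5,8),0,.3,(0,255,255)); cv2.line(c,(i*5,8),(i*5,13),(0,255,255))
    for j in range(0,60,10): cv2.putText(c,str(y+j),(0,j*5+4),0,.3,(0,255,255)); cv2.line(c,(20,j*5),(25,j*5),(0,255,255))
    return c
o=np.vstack([np.hstack([g(s,138,155),g(t,288,205)]),np.hstack([g(s,270,185),g(t,165,152)])])
cv2.imwrite('pics/c1.png',o)
E
```

```text
(no output)
```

View pics/c1.png

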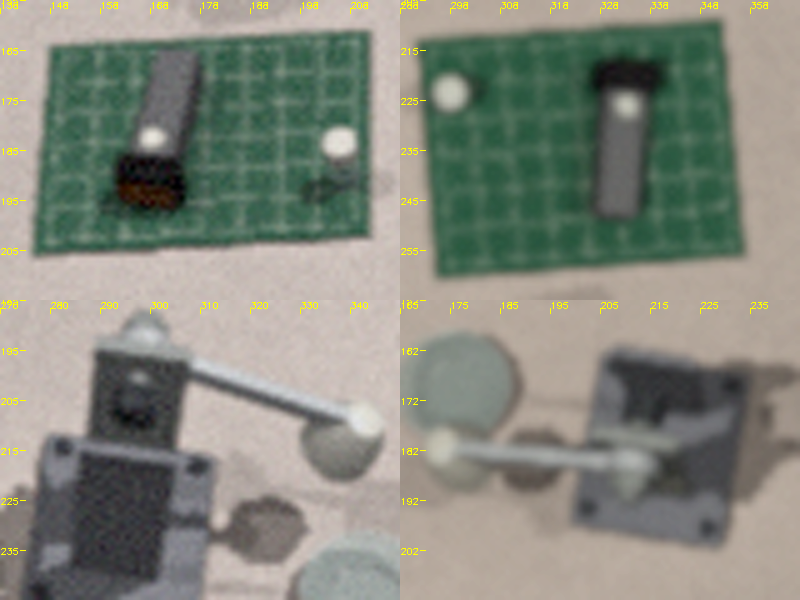

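The crop confirms the choice: grey grip, black nose and brown window, on the mat, with its nose pointing away from the robot. In scene the tail top is at (174,165) and the nose front at (168,192); in top they are at (331.5,248) and (334,217). I'll triangulate and fit the poses.

```bash
python3 - <<'E'
from h import *
S=cam('scene');T=cam('top')
def P(n,a,b): X,e=tri([(S,a),(T,b)]); print(n,X.round(4),e)
P('tailL',(178.4,165),(327,248));P('tailR',(170,164.4),(336,248.4))
P('noseL',(175,192),(328,216.6));P('noseR',(161.6,191),(340.6,217.4))
P('baseFR',(279.4,212.4),(229.4,201.4));P('baseFL',(312.6,215.4),(200,196))
P('lamp',(342.6,206),(173,181)); P('vial',(206,183.5),(298,223.5))
def fit(pts,x0):
    def r(p):
        c,s=np.cos(p[2]),np.sin(p[2]); o=[]
        for C,uv,L in pts:
            X=[p[0]+c*L[0]-s*L[1],p[1]+s*L[0]+c*L[1],L[2]]; o+=list(proj(C,X)[0]-uv)
        return o
    q=least_squares(r,x0); print(q.x.round(4),np.array(q.fun).round(1)); return q.x
h=.037;n=.039
fit([(S,(178.4,165),(-.055,.015,h)),(S,(170,164.4),(-.055,-.015,h)),(T,(327,248),(-.055,.015,h)),(T,(336,248.4),(-.055,-.015,h)),
(S,(175,192),(.055,.022,n)),(S,(161.6,191),(.055,-.022,n)),(T,(328,216.6),(.055,.022,n)),(T,(340.6,217.4),(.055,-.022,n))],[.55,-.3,0])
b=.012
fit([(S,(279.4,212.4),(-.065,-.055,b)),(S,(312.6,215.4),(-.065,.055,b)),(T,(207.4,161),(.065,.055,b)),(T,(234.6,167.6),(.065,-.055,b)),(T,(229.4,201.4),(-.065,-.055,b)),(T,(200,196),(-.065,.055,b)),
(S,(285.4,214.6),(.033,-.028,.158)),(S,(305,217),(.033,.028,.158))],[.75,.1,0])
# mat
for uv in [(148,164.4),(212,161.6),(211.6,202.4),(145,206)]: print('mat',onz(S,uv,.003).round(3))
E
```

```text
tailL [ 0.4098 -0.3106  0.0278] [np.float64(0.71), np.float64(0.68)]
tailR [ 0.4081 -0.3403  0.0289] [np.float64(1.15), np.float64(1.1)]
noseL [ 0.5185 -0.3133  0.0286] [np.float64(1.73), np.float64(1.58)]
noseR [ 0.5155 -0.357   0.0297] [np.float64(1.86), np.float64(1.69)]
baseFR [ 0.5757  0.0281 -0.0012] [np.float64(0.68), np.float64(0.61)]
baseFL [0.5925 0.1324 0.0097] [np.float64(0.84), np.float64(0.75)]
lamp [0.6224 0.2099 0.1176] [np.float64(0.31), np.float64(0.27)]
vial [ 0.4929 -0.2101  0.0405] [np.float64(0.64), np.float64(0.6)]
[ 0.4651 -0.3282 -0.0811] [-0.7 -1.2 -1.1 -1.3 -0.8 -0.6 -1.1 -0.3 -1.6 -1.  -1.8 -1.  -1.8 -1.2
 -1.9 -1. ]
[ 0.6477  0.0703 -0.164 ] [-1.  -2.4  0.1 -0.3 -2.1 -0.3  0.9 -1.9 -0.4 -0.3 -1.6 -0.2 -1.  -0.2
 -0.7  0.4]
mat [ 0.39  -0.418  0.003]
mat [ 0.376 -0.2    0.003]
mat [ 0.542 -0.19   0.003]
mat [ 0.557 -0.404  0.003]
```

Emit:
move_arm(
  moves=[
    [60,60,-20,-0.18],
    [120,120,-40,-0.36],
    [150,150,-60,-0.54],
    [180,180,-70,-0.54],
    [180,180,-70,-0.54],
    [180,180,-70,-0.54],
  ],
  gripper=1,
)

```text
clock: 0.95
position: [0.4559, -0.3805, 0.1797]
tool_rot: [-3.141, 0.001, -0.082]
force: [-1.5, -0.7, 0.6]
grip_width: 0.086
finger_force: 0.0
```

```bash
python3 - <<'E'
from h import *
import pickle
s=monitor.observe();T=pose(s);im=grab_frame('wrist');pickle.dump((T,im),open('w1.pkl','wb'));print(s['clock'],s['position'],s['tool_rot'])
E
```

```text
0.95 [ 0.45588795 -0.38048425  0.17973172] [-3.14136224e+00  6.05131364e-04 -8.15560153e-02]
```

Emit:
move_arm(
  moves=[
    [0,50,0,0],
    [0,55,-20,0],
    [0,55,-20,0],
    [0,55,-20,0],
  ],
)

```text
clock: 1.5
position: [0.4551, -0.3277, 0.1608]
tool_rot: [3.141, -0.001, -0.085]
force: [0.2, -0.5, 0.1]
grip_width: 0.0852
finger_force: 0.0
```

```bash
python3 - <<'E'
from h import *
import pickle
s=monitor.observe();T=pose(s);im=grab_frame('wrist');pickle.dump((T,im),open('w2.pkl','wb'));print(s['clock'],s['position'],s['tool_rot'])
im1=pickle.load(open('w1.pkl','rb'))[1]
a=[cv2.resize(i,(400,300),interpolation=cv2.INTER_AREA) for i in(im1,im)]
cv2.imwrite('pics/w12.png',cv2.convertScaleAbs(np.vstack([np.hstack(a)]),alpha=1.3))
E
```

```text
1.5 [ 0.45511526 -0.32767343  0.16077415] [ 3.14072089e+00 -5.36042900e-04 -8.54302859e-02]
```

View pics/w12.png

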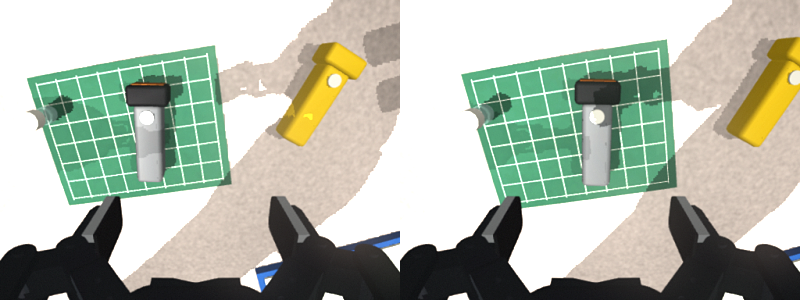

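The wrist views show the scanner with its nose up the picture (tile 1: nose (148,93), tail (150,181); tile 2: nose (197,90), tail (196,184)). The yellow bar is well to the right.

```bash
python3 - <<'E'
from h import *
import pickle
A=cam('wrist',pickle.load(open('w1.pkl','rb'))[0]);B=cam('wrist',pickle.load(open('w2.pkl','rb'))[0])
k=1.28
for n,a,b in [('tailL',(137,179),(182,184)),('tailR',(163,181),(209,185)),('noseL',(127,85),(176,81)),('noseR',(168,85),(219,81)),('dot',(147,117),(197,116))]:
    X,e=tri([(A,np.array(a)*k),(B,np.array(b)*k)]); print(n,X.round(4),e, onz(B,np.array(b)*k,.038).round(4))
E
```

```text
tailL [ 0.414  -0.3091  0.0355] [np.float64(0.75), np.float64(0.81)] [ 0.4145 -0.3092  0.038 ]
tailR [ 0.407  -0.3377  0.03  ] [np.float64(0.23), np.float64(0.25)] [ 0.4108 -0.3375  0.038 ]
noseL [ 0.5195 -0.3138  0.031 ] [np.float64(0.22), np.float64(0.24)] [ 0.5201 -0.3143  0.038 ]
noseR [ 0.5153 -0.3553  0.0237] [np.float64(0.35), np.float64(0.37)] [ 0.5168 -0.3541  0.038 ]
dot [ 0.4852 -0.331   0.0362] [np.float64(0.01), np.float64(0.02)] [ 0.4856 -0.331   0.038 ]
```

Emit:
move_arm(
  moves=[
    [4,0,-50,-0.01],
    [4,0,-100,-0.01],
    [4,0,-125,-0.01],
    [4,0,-133,-0.01],
    [4,0,-133,-0.01],
    [4,0,-133,-0.01],
  ],
)

```text
clock: 2.3
position: [0.4602, -0.3265, 0.0283]
tool_rot: [3.141, -0.002, -0.094]
force: [0.3, 0.1, 0.6]
grip_width: 0.0855
finger_force: 0.0
```

Emit:
move_arm(
  moves=[
    [0,0,0,0],
    [0,0,0,0],
    [0,0,0,0],
    [0,0,0,0],
    [0,0,0,0],
    [0,0,0,0],
    [0,0,0,0],
    [0,0,0,0],
  ],
  gripper=0,
  newtons=40,
)

```text
clock: 3.3
position: [0.4598, -0.326, 0.0273]
tool_rot: [3.141, -0.0, -0.093]
force: [-1.3, 0.0, 6.3]
grip_width: 0.0297
finger_force: 40.1
```

Emit:
move_arm(
  moves=[
    [0,0,50,0],
    [0,0,110,0],
    [-4,60,120,-0.02],
    [-8,120,120,-0.04],
    [-12,180,120,-0.07],
    [-16,240,120,-0.07],
    [-16,300,120,-0.07],
    [-16,360,120,-0.07],
    [-16,410,110,-0.07],
    [-16,430,80,-0.07],
    [-16,430,55,-0.07],
    [-16,430,44,-0.07],
  ],
)

```text
clock: 4.8
position: [0.4431, 0.1041, 0.07]
tool_rot: [3.141, 0.001, -0.163]
force: [-0.3, -0.1, -1.1]
grip_width: 0.0294
finger_force: 40.2
```

Emit:
move_arm(
  moves=[
    [0,0,0,0],
    [0,0,0,0],
    [0,0,0,0],
  ],
)

```text
clock: 5.18
position: [0.4441, 0.104, 0.0717]
tool_rot: [-3.141, -0.001, -0.164]
force: [0.8, -0.1, -1.3]
grip_width: 0.0296
finger_force: 40.2
```

```bash
python3 - <<'E'
from h import *
s=monitor.observe();print(s['clock'],s['position'],s['tool_rot'],s['grip_width'])
t=grab_frame('top');sc=grab_frame('scene');w=grab_frame('wrist')
o=np.vstack([np.hstack([crop(t,160,150,80,60,5),crop(sc,250,140,80,60,5)]),np.hstack([cv2.resize(w,(400,300)),cv2.resize(t,(400,300))])])
cv2.imwrite('pics/scan.png',cv2.convertScaleAbs(o,alpha=1.3))
E
```

```text
5.175 [0.44409124 0.10400893 0.07173842] [-3.14095059e+00 -1.13826055e-03 -1.63628966e-01] 0.02960835214508349
```

View pics/scan.png

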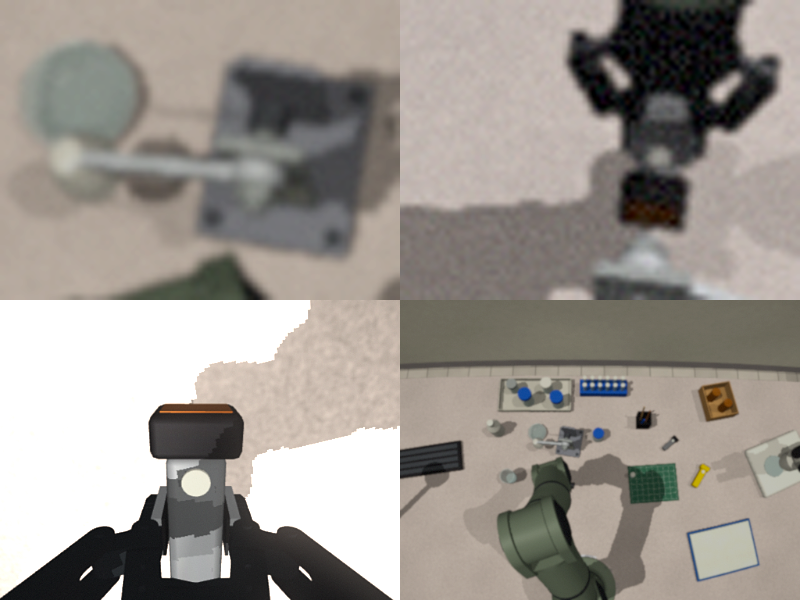

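The scanner is held firmly and in line with the stand (scene crop: nose (652,200), hub (645,240)). I'll hold it there, then take it back.

Emit:
move_arm(
  moves=[
    [0,0,0,0],
    [0,0,0,0],
    [0,0,0,0],
    [0,0,0,0],
    [0,0,0,0],
    [0,0,0,0],
    [0,0,0,0],
    [0,0,0,0],
    [0,0,0,0],
    [0,0,0,0],
  ],
)

```text
clock: 6.58
position: [0.4436, 0.104, 0.071]
tool_rot: [3.142, 0.0, -0.163]
force: [0.4, 0.6, -1.5]
grip_width: 0.0294
finger_force: 40.2
```

Emit:
move_arm(
  moves=[
    [-5,0,50,0],
    [0,-60,76,0],
    [4,-120,76,0.02],
    [8,-180,76,0.04],
    [12,-240,76,0.07],
    [16,-300,76,0.07],
    [16,-360,76,0.07],
    [16,-410,76,0.07],
    [16,-430,50,0.07],
    [16,-430,0,0.07],
    [16,-430,-30,0.07],
    [16,-430,-38,0.07],
  ],
)

```text
clock: 8.07
position: [0.4587, -0.3254, 0.0314]
tool_rot: [-3.14, 0.003, -0.093]
force: [-0.6, -0.0, -1.1]
grip_width: 0.0293
finger_force: 40.2
```

Emit:
move_arm(
  moves=[
    [0,0,-3,0],
    [0,0,-5,0],
    [0,0,-6,0],
    [0,0,-6,0],
    [0,0,-6,0],
  ],
)

```text
clock: 8.7
position: [0.4598, -0.326, 0.0274]
tool_rot: [3.141, -0.0, -0.093]
force: [-1.0, 1.3, 3.3]
grip_width: 0.0293
finger_force: 40.7
```

Emit:
move_arm(
  moves=[
    [0,0,0,0],
    [0,0,0,0],
    [0,0,0,0],
    [0,0,0,0],
    [0,0,0,0],
    [0,0,0,0],
  ],
  gripper=1,
)

```text
clock: 9.45
position: [0.4597, -0.3259, 0.027]
tool_rot: [-3.142, 0.0, -0.093]
force: [-0.1, -0.0, -0.6]
grip_width: 0.0856
finger_force: 0.0
```

Emit:
move_arm(
  moves=[
    [0,0,30,0],
    [0,0,80,0],
    [0,0,140,0],
    [0,0,200,0],
    [0,0,260,0],
    [20,50,290,0],
    [40,110,290,0],
    [60,170,290,0],
    [80,230,290,-0.03],
    [80,290,290,-0.07],
    [80,320,290,-0.07],
    [80,320,290,-0.07],
  ],
)

```text
clock: 10.95
position: [0.5395, -0.0035, 0.317]
tool_rot: [-3.141, 0.0, -0.159]
force: [0.2, -0.6, 0.0]
grip_width: 0.0857
finger_force: 0.0
```

Emit:
move_arm(
  moves=[
    [0,0,0,0],
    [0,0,0,0],
  ],
)

```text
clock: 11.2
position: [0.5396, -0.0071, 0.317]
tool_rot: [3.141, -0.0, -0.165]
force: [0.8, -0.6, -0.1]
grip_width: 0.0855
finger_force: 0.0
```

```bash
python3 - <<'E'
from h import *
import pickle
s=monitor.observe();T=pose(s);im=grab_frame('wrist');pickle.dump((T,im),open('w3.pkl','wb'));print(s['clock'],s['position'],s['tool_rot'])
E
```

```text
11.2 [ 0.53962561 -0.00714359  0.31699042] [ 3.14130492e+00 -3.17202741e-05 -1.64973283e-01]
```

Emit:
move_arm(
  moves=[
    [15,60,0,0],
    [20,110,0,0],
    [20,110,0,0],
    [20,110,0,0],
    [20,110,0,0],
  ],
)

```text
clock: 11.88
position: [0.5597, 0.1026, 0.3171]
tool_rot: [3.141, -0.0, -0.165]
force: [-0.1, -1.1, 0.3]
grip_width: 0.0853
finger_force: 0.0
```

```bash
python3 - <<'E'
from h import *
import pickle
s=monitor.observe();T=pose(s);im=grab_frame('wrist');pickle.dump((T,im),open('w4.pkl','wb'));print(s['clock'],s['position'],s['tool_rot'])
im1=pickle.load(open('w3.pkl','rb'))[1]
# where the stand should be
for f in('w3.pkl','w4.pkl'):
    C=cam('wrist',pickle.load(open(f,'rb'))[0]); print(proj(C,[[.6477,.0703,.012],[.6477,.0703,.15]]).round(0))
a=[cv2.resize(i,(400,300),interpolation=cv2.INTER_AREA) for i in(im1,im)]
t=grab_frame('top')
cv2.imwrite('pics/w34.png',np.vstack([np.hstack(a),np.hstack([crop(t,288,205,80,60,5),crop(t,165,152,80,60,5)])]))
E
```

```text
11.875 [0.55974868 0.10257667 0.31706557] [ 3.14120138e+00 -1.58101281e-04 -1.65339100e-01]
[[174.  68.]
 [138.  63.]]
[[265.  69.]
 [272.  65.]]
```

View pics/w34.png

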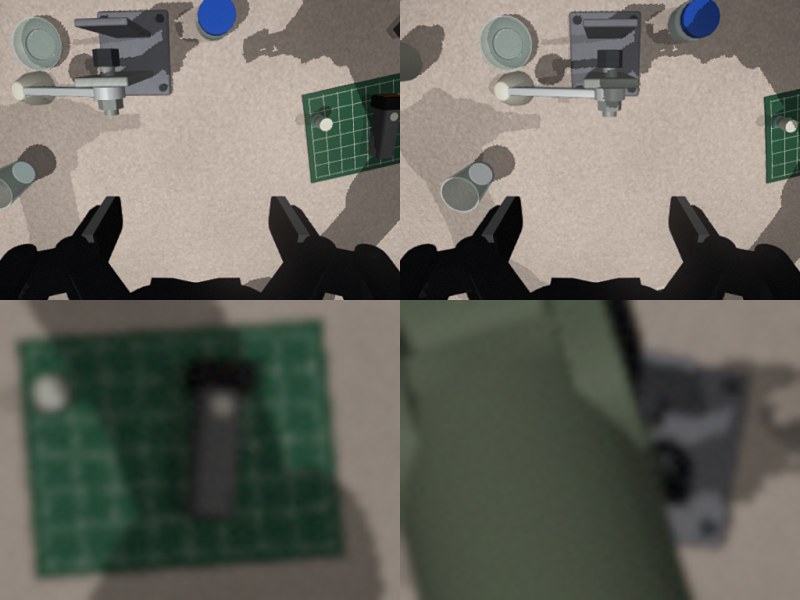

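The scanner is back on the mat, released. The wrist tiles show the stand square to the picture, with the dark bolt head between the plates at tile 1 (106,58) and tile 2 (610,60). I'll enlarge both for precise pixels.

```bash
python3 - <<'E'
from h import *
import pickle
o=[]
for f,x in(('w3.pkl',90),('w4.pkl',210)):
    c=crop(pickle.load(open(f,'rb'))[1],x,0,130,150,3); c=cv2.convertScaleAbs(c,alpha=1.4)
    for i in range(0,130,10): cv2.line(c,(i*3,0),(i*3,6),(0,255,255)); cv2.putText(c,str(x+i),(i*3,14),0,.3,(0,255,255))
    for j in range(0,150,10): cv2.line(c,(0,j*3),(6,j*3),(0,255,255)); cv2.putText(c,str(j),(8,j*3+4),0,.3,(0,255,255))
    o.append(c)
cv2.imwrite('pics/bolt.png',np.hstack(o))
E
```

```text
(no output)
```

View pics/bolt.png

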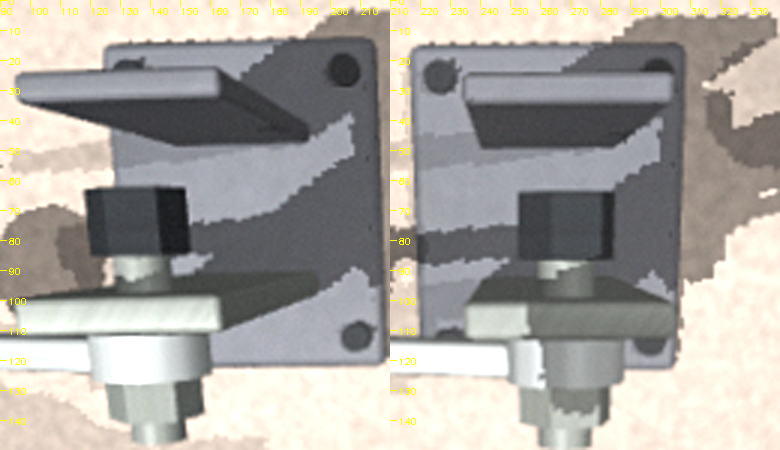

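```bash
python3 - <<'E'
from h import *
import pickle
A=cam('wrist',pickle.load(open('w3.pkl','rb'))[0]);B=cam('wrist',pickle.load(open('w4.pkl','rb'))[0])
g=lambda a:np.array(a)/3+[90,0]-.33
h=lambda b:(np.array(b)-[390,0])/3+[210,0]-.33
D=[('rFL',(20,98),(467,102),(.025,.028,.158)),('rFR',(220,95),(672,102),(.025,-.028,.158)),('rRR',(218,68),(672,72),(.033,-.028,.158)),('rRL',(17,73),(463,73),(.033,.028,.158)),
('bFL',(15,333),(467,338),(-.035,.028,.175)),('bFR',(220,331),(674,338),(-.035,-.028,.175)),('bRR',(220,297),(674,305),(-.025,-.028,.175))]
for n,a,b,L in D: X,e=tri([(A,g(a)),(B,h(b))]); print(n,X.round(4),e)
for n,a,b in [('boltR',(137,187),(566,192)),('boltF',(138,253),(566,260))]: print(n,*tri([(A,g(a)),(B,h(b))]))
def r(p):
    c,s=np.cos(p[2]),np.sin(p[2]); o=[]
    for n,a,b,L in D:
        X=[p[0]+c*L[0]-s*L[1],p[1]+s*L[0]+c*L[1],L[2]+p[3]]; o+=list(proj(A,X)[0]-g(a))+list(proj(B,X)[0]-h(b))
    return o
q=least_squares(r,[.648,.07,-.16,0]);print(q.x.round(4),np.abs(q.fun).max().round(1)); x,y,w,_=q.x
print('tcp',x-.004*np.cos(w),y-.004*np.sin(w),'bolt',x-.006*np.cos(w),y-.006*np.sin(w))
C=camera_model('wrist')
E
```

```text
rFL [0.6759 0.0959 0.1565] [np.float64(0.55), np.float64(0.55)]
rFR [0.6669 0.0426 0.1567] [np.float64(0.11), np.float64(0.11)]
rRR [0.6739 0.0416 0.1562] [np.float64(0.39), np.float64(0.39)]
rRL [0.683  0.0959 0.1543] [np.float64(0.03), np.float64(0.03)]
bFL [0.6168 0.1057 0.1766] [np.float64(0.19), np.float64(0.2)]
bFR [0.6077 0.0521 0.1748] [np.float64(0.08), np.float64(0.08)]
bRR [0.616  0.0507 0.1723] [np.float64(0.25), np.float64(0.25)]
boltR [0.64911073 0.07311889 0.14772491] [np.float64(0.14), np.float64(0.14)]
boltF [0.63133022 0.07603348 0.15203652] [np.float64(0.41), np.float64(0.41)]
[ 0.6463  0.0738 -0.1675 -0.0025] 1.7
tcp 0.6423217877380615 0.0745114328705082 bolt 0.6403497664893616 0.07484479782768927
```

Emit:
move_arm(
  moves=[
    [50,-17,0,0],
    [83,-28,-20,0],
    [83,-28,-60,0],
    [83,-28,-80,0],
    [83,-28,-80,0],
    [83,-28,-80,0],
  ],
)

```text
clock: 12.72
position: [0.6431, 0.0758, 0.2382]
tool_rot: [-3.141, -0.001, -0.164]
force: [0.7, -0.1, 1.0]
grip_width: 0.0852
finger_force: 0.0
```

```bash
python3 - <<'E'
from h import *
s=monitor.observe();T=pose(s);im=grab_frame('wrist')
print(s['clock'],s['position'],s['tool_rot'])
C=cam('wrist',T);w=-.1675;R=np.array([[np.cos(w),-np.sin(w)],[np.sin(w),np.cos(w)]])
for L in [(.025,.028,.158),(.025,-.028,.158),(-.025,.028,.175),(-.025,-.028,.175),(.003,.012,.15),(.003,-.012,.15)]:
    X=[*(R@L[:2]+[.6463,.0738]),L[2]-.0015]; u=proj(C,X)[0]; cv2.circle(im,tuple(int(round(v)) for v in u),2,(0,0,255),-1)
cv2.imwrite('pics/over.png',cv2.convertScaleAbs(cv2.resize(im,(800,600)),alpha=1.2))
E
```

```text
12.725 [0.64308807 0.07581008 0.23816988] [-3.14120531e+00 -1.27963895e-03 -1.63692555e-01]
```

View pics/over.png

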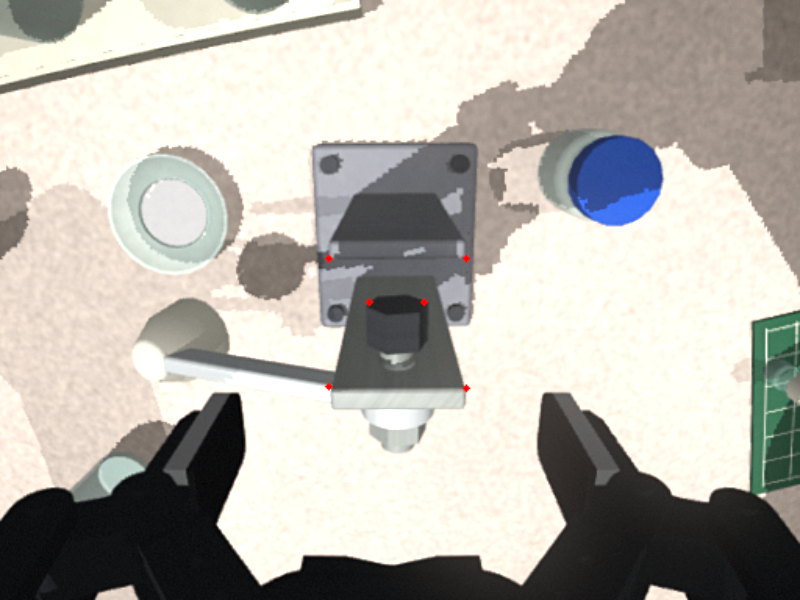

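The overlaid predictions sit on the plate corners and bolt head to within about 2 px, with the fingers astride the stand. Descending now.

Emit:
move_arm(
  moves=[
    [-1,-1,-30,-0.002],
    [-1,-1,-55,-0.002],
    [-1,-1,-75,-0.002],
    [-1,-1,-87,-0.002],
    [-1,-1,-87,-0.002],
    [-1,-1,-87,-0.002],
  ],
  gripper=1,
)

```text
clock: 13.52
position: [0.6422, 0.0751, 0.151]
tool_rot: [-3.141, -0.001, -0.165]
force: [0.4, 0.2, 0.5]
grip_width: 0.0853
finger_force: 0.0
```

Emit:
move_arm(
  moves=[
    [0,0,0,0],
    [0,0,0,0],
    [0,0,0,0],
    [0,0,0,0],
    [0,0,0,0],
    [0,0,0,0],
    [0,0,0,0],
    [0,0,0,0],
  ],
  gripper=0.34,
  newtons=20,
)

```text
clock: 14.52
position: [0.6416, 0.0747, 0.1499]
tool_rot: [3.141, 0.0, -0.166]
force: [-0.1, -4.4, -0.9]
grip_width: 0.029
finger_force: 2.6
```

Emit:
move_arm(
  moves=[
    [0,-1,0,0],
    [0,-1,0,0],
    [0,-1,0,0],
  ],
  gripper=0.315,
)

```text
clock: 14.9
position: [0.6415, 0.0738, 0.1499]
tool_rot: [3.141, 0.0, -0.165]
force: [-1.7, -5.8, -0.0]
grip_width: 0.0269
finger_force: 2.9
```

```bash
python3 - <<'E'
from h import *
s=monitor.observe();print(s['force'],s['moment'],s['finger_force'],s['grip_width'],s['position'])
im=grab_frame('wrist');t=grab_frame('scene')
cv2.imwrite('pics/g1.png',cv2.convertScaleAbs(np.hstack([crop(im,100,150,256,192,1).repeat(2,0).repeat(2,1)[:300,56:456],crop(t,270,165,80,60,5)]),alpha=1.2))
E
```

```text
[-1.72798136 -5.79358281 -0.01284411] [-1.15542973  0.20950473  0.0682141 ] 2.8979716496542096 0.02693574601162792 [0.64148255 0.07377996 0.14986166]
```

View pics/g1.png

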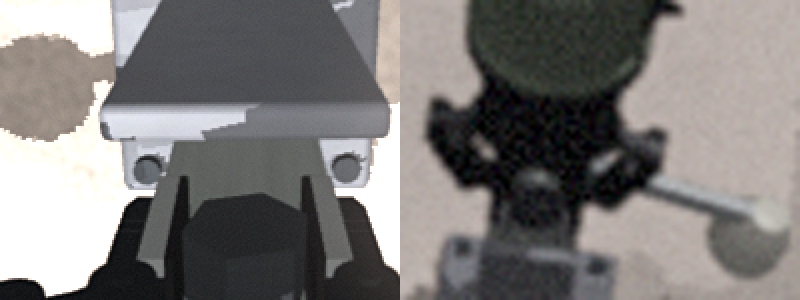

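Emit:
move_arm(
  moves=[
    [0,-1,0,0],
    [0,-1,0,0],
    [0,-1,0,0],
  ],
)

```text
clock: 15.38
position: [0.6417, 0.0735, 0.15]
tool_rot: [-3.141, -0.0, -0.165]
force: [-0.8, -0.4, 0.0]
grip_width: 0.027
finger_force: 0.5
```

Emit:
move_arm(
  moves=[
    [0,0,0,0],
    [0,0,0,0],
    [0,0,0,0],
  ],
  gripper=0.305,
)

```text
clock: 15.75
position: [0.6416, 0.0734, 0.1501]
tool_rot: [-3.141, 0.0, -0.165]
force: [-1.8, 1.1, 1.4]
grip_width: 0.0261
finger_force: 9.4
```

Both pads bear on the head at 26.1 mm, which puts the tilt at about 0.18 rad, still sagging. I'll hold briefly, then close gradually to square the flats.

Emit:
move_arm(
  moves=[
    [0,0,0,0],
    [0,0,0,0],
    [0,0,0,0],
  ],
)

```text
clock: 16.12
position: [0.6416, 0.0734, 0.15]
tool_rot: [-3.141, 0.0, -0.165]
force: [-2.5, 2.5, 2.2]
grip_width: 0.0265
finger_force: 9.5
```

Emit:
move_arm(
  moves=[
    [0,0,0,0],
    [0,0,0,0],
    [0,0,0,0],
    [0,0,0,0],
  ],
  gripper=0.28,
  newtons=40,
)

```text
clock: 16.62
position: [0.6416, 0.0734, 0.1502]
tool_rot: [-3.141, -0.0, -0.165]
force: [-3.6, 3.4, 3.9]
grip_width: 0.0254
finger_force: 39.0
```

Emit:
move_arm(
  moves=[
    [0,0,0,0],
    [0,0,0,0],
    [0,0,0,0],
    [0,0,0,0],
    [0,0,0,0],
    [0,0,0,0],
    [0,0,0,0],
    [0,0,0,0],
  ],
  gripper=0,
  newtons=60,
)

```text
clock: 17.62
position: [0.6417, 0.0735, 0.1502]
tool_rot: [-3.141, -0.0, -0.165]
force: [-3.7, 3.9, 5.5]
grip_width: 0.0244
finger_force: 58.5
```

```bash
python3 - <<'E'
from h import *
s=monitor.observe();print(s['clock'],s['force'],s['finger_force'],s['grip_width'],s['position'])
im=grab_frame('wrist');t=grab_frame('scene')
a=[cv2.resize(im,(400,300)),crop(t,270,165,80,60,5)]
b=[crop(t,138,155,80,60,5),cv2.resize(t,(400,300))]
cv2.imwrite('pics/g2.png',cv2.convertScaleAbs(np.vstack([np.hstack(a),np.hstack(b)]),alpha=1.2))
E
```

```text
17.625 [-3.69165017  3.91256813  5.54745162] 58.482652232050896 0.024366830926822697 [0.64166253 0.073475   0.15022928]
```

View pics/g2.png

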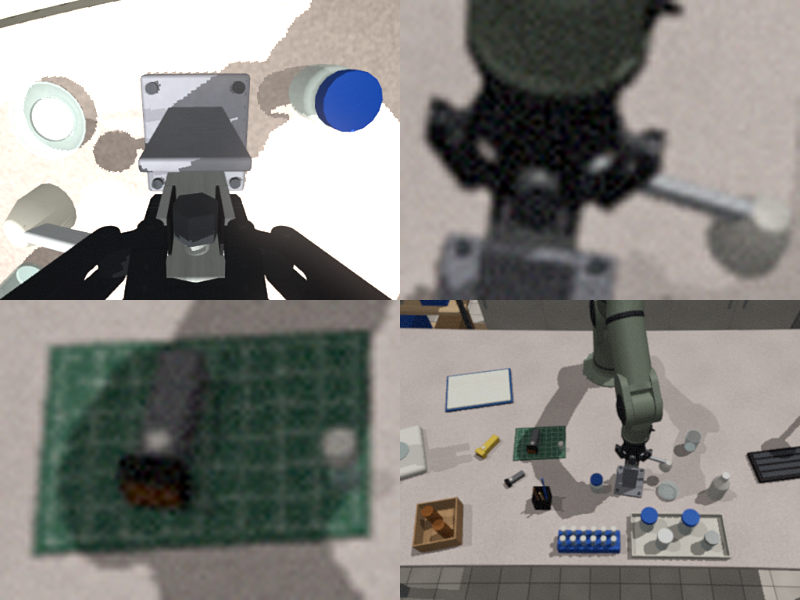

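The lamp pixel in scene, crop (770,215), hasn't moved since before the grip. I'll work out the actual rotor angle from projections.

```bash
python3 - <<'E'
from h import *
S=cam('scene');w=-.1675;R=np.array([[np.cos(w),-np.sin(w)],[np.sin(w),np.cos(w)]])
for a in(-.1,0,.1,.2,.3,.4,.5):
    L=lambda y,z:[*(R@[-.043,y*np.cos(a)+z*np.sin(a)]+[.6463,.0738]),.15-y*np.sin(a)+z*np.cos(a)]
    print(a,proj(S,[L(.14,.010),L(.05,0.008),L(.11,.008)]).round(1).tolist())
E
```

```text
-0.1 [[348.1, 197.0], [316.1, 194.5], [337.3, 196.5]]
0 [[347.9, 199.8], [316.3, 195.5], [337.2, 198.6]]
0.1 [[347.2, 202.4], [316.3, 196.5], [336.8, 200.6]]
0.2 [[346.1, 204.8], [316.1, 197.4], [336.0, 202.6]]
0.3 [[344.5, 207.2], [315.8, 198.3], [334.8, 204.4]]
0.4 [[342.4, 209.3], [315.3, 199.2], [333.2, 206.2]]
0.5 [[340.0, 211.3], [314.6, 200.0], [331.4, 207.8]]
```

The rotor is still at about 0.3 rad: the pads bear on the hex corners, where friction locks it. Sliding the pads vertically at a light grip uses up that friction equally on both sides, so the normal couple is free to turn the head.

Emit:
move_arm(
  moves=[
    [0,0,0,0],
    [0,0,2,0],
    [0,0,4,0],
    [0,0,6,0],
    [0,0,3,0],
    [0,0,0,0],
    [0,0,-3,0],
    [0,0,-5,0],
    [0,0,-3,0],
    [0,0,0,0],
    [0,0,0,0],
  ],
  newtons=30,
)

```text
clock: 19.1
position: [0.6436, 0.0731, 0.1499]
tool_rot: [-3.14, -0.004, -0.165]
force: [15.2, 3.9, -14.6]
grip_width: 0.023
finger_force: 37.6
```

```bash
cat > rot.py <<'E'
from h import *
s=monitor.observe();print(s['clock'],s['force'],s['finger_force'],s['grip_width'],s['position'])
t=grab_frame('scene').astype(int)
# brightest whitish blob of the lamp top
r=t[185:225,325:362].min(2); m=(r>r.max()-25).astype('uint8'); n,_,st,c=cv2.connectedComponentsWithStats(m); i=1+st[1:,4].argmax(); print('lamp',c[i]+[325,185],st[i,4],r.max())
E
python3 rot.py
```

```text
19.1 [ 15.18147657   3.8808369  -14.61109426] 37.55828710505739 0.02298812346049849 [0.64360993 0.073077   0.14988327]
lamp [337.85983827 192.32345013] 371 159
```

```bash
cat > rot.py <<'E'
from h import *
s=monitor.observe();print(s['clock'],s['force'].round(1),s['moment'].round(2),s['finger_force'],s['grip_width'],s['position'])
t=grab_frame('scene'); cv2.imwrite('last.png',t)
g2=cv2.resize(cv2.imread('pics/g2.png')[:300,400:],(80,60),interpolation=cv2.INTER_AREA) # scene at 270,165 with alpha 1.2
tp=g2[36:51,67:80]  # lamp top and shade
r=cv2.matchTemplate(t[175:230,320:375],tp,cv2.TM_CCOEFF_NORMED); _,v,_,p=cv2.minMaxLoc(r)
u=np.array(p)+[320,175]; du=u-[270+67,165+36]; print('match',v,'shift px',du)
S=cam('scene');w=-.1675;R=np.array([[np.cos(w),-np.sin(w)],[np.sin(w),np.cos(w)]])
# bar: brightness profile down each column, ridge of brightness
G=cv2.GaussianBlur(t,(3,3),0).min(2).astype(int)
best=[]
for a in np.arange(-.5,.81,.02):
    L=lambda x,y,z:[*(R@[x,y*np.cos(a)+z*np.sin(a)]+[.6463,.0738]),.15-y*np.sin(a)+z*np.cos(a)]
    smp=lambda x,z:np.array([G[int(round(q[1])),int(round(q[0]))] for q in proj(S,[L(x,y,z) for y in np.arange(.055,.115,.003)])])
    best.append((smp(-.043,.008).mean()-.5*(smp(-.043+.02,.008).mean()+smp(-.043-.02,.008).mean()),round(a,2)))
print(sorted(best)[::-1][:6])
E
python3 rot.py
```

```text
19.15 [ 15.5   3.2 -14.1] [ 0.66 -3.3   0.06] 37.56085147149861 0.02324338323053972 [0.64357718 0.07306084 0.14986032]
match 0.887755811214447 shift px [ 3 -6]
[(np.float64(16.72500000000001), np.float64(-0.5)), (np.float64(16.25), np.float64(-0.16)), (np.float64(16.10000000000001), np.float64(-0.18)), (np.float64(14.799999999999997), np.float64(-0.14)), (np.float64(14.424999999999997), np.float64(-0.22)), (np.float64(13.650000000000006), np.float64(-0.2))]
```

The lamp has risen: its scene template moved (+3,-6) px, so the rotor is near 0.05 rad. I'll refine that by sub-pixel matching, calibrated on the first picture.

```bash
cat > rot2.py <<'E'
from h import *
S=cam('scene');w=-.1675;R=np.array([[np.cos(w),-np.sin(w)],[np.sin(w),np.cos(w)]])
def tip(a): return proj(S,[[*(R@[-.043,.14*np.cos(a)+.01*np.sin(a)]+[.6463,.0738]),.15-.14*np.sin(a)+.01*np.cos(a)]])[0]
def white(t,full=False):
    # lamp cap: intensity-weighted centroid of the brightest neutral disc near the tip arc
    k=4; g=cv2.resize(t[185:225,325:362],None,fx=k,fy=k,interpolation=cv2.INTER_CUBIC).astype(np.float32)
    v=g.min(2)-(g.max(2)-g.min(2)); d=cv2.filter2D(v,-1,disc(k*3))
    out=[]
    for a in np.arange(-.4,.8,.01):
        p=(tip(a)-[325,185]+.5)*k-.5
        for dx in range(-8,9,2):
            for dy in(-4,-2,0,2,4):
                x,y=int(round(p[0]+dx)),int(round(p[1]+dy))
                if 0<=x<d.shape[1] and 0<=y<d.shape[0]: out.append((float(d[y,x]),x/k+325,y/k+185,round(a,2)))
    out.sort(reverse=True); return out[:3]
def disc(r):
    K=np.zeros((4*r+1,)*2,np.float32);c=2*r;cv2.circle(K,(c,c),int(1.6*r),-1,-1);cv2.circle(K,(c,c),r,0,-1);K/=-K.sum();D=np.zeros_like(K);cv2.circle(D,(c,c),r,1,-1);return K+D/D.sum()
if __name__=='__main__':
    t0=cv2.resize(cv2.imread('pics/scene0.png'),(512,384),interpolation=cv2.INTER_AREA); t=grab_frame('scene')
    print(white(t0));print(white(t))
    tp=t0[200:215,335:350]
    c=t[180:230,320:375]; r=cv2.matchTemplate(c,tp,cv2.TM_CCOEFF_NORMED);_,v,_,p=cv2.minMaxLoc(r);print('from start',v,np.array(p)+[320,180]-[335,200])
    print([tip(a).round(1) for a in(0,.1,.3,.35)])
E
python3 rot2.py
```

```text
[(26.451473236083984, 342.75, 209.25, np.float64(0.43)), (26.451473236083984, 342.75, 209.25, np.float64(0.4)), (26.451473236083984, 342.75, 209.25, np.float64(0.38))]
[(23.691970825195312, 348.75, 201.5, np.float64(0.09)), (23.691970825195312, 348.75, 201.5, np.float64(0.03)), (23.691970825195312, 348.75, 201.5, np.float64(0.01))]
from start 0.8017503619194031 [-15  10]
[array([347.9, 199.8]), array([347.2, 202.4]), array([344.5, 207.2]), array([343.5, 208.3])]
```

Emit:
move_arm(
  moves=[
    [2,0,0,0],
    [2,0,2,0],
    [2,0,3,0],
    [2,0,1,0],
    [2,0,-1,0],
    [2,0,-3,0],
    [2,0,-1,0],
    [2,0,0,0],
    [2,0,0,0],
  ],
  newtons=40,
)

```text
clock: 20.38
position: [0.6437, 0.0731, 0.1498]
tool_rot: [3.142, -0.0, -0.165]
force: [1.7, 3.1, -5.2]
grip_width: 0.0229
finger_force: 47.6
```

```bash
cat > rot3.py <<'E'
from rot2 import *
def bar(t,name):
    g=t.astype(np.float32).min(2); xs,ys=[],[]
    for x in range(318,339):
        col=cv2.GaussianBlur(g[185:215,x:x+1],(1,5),1)[:,0]; d=2*col-np.roll(col,4)-np.roll(col,-4); d[:5]=d[-5:]=-99
        i=d.argmax(); q=d[i-1:i+2]; ys.append(185+i+.5*(q[0]-q[2])/(q[0]-2*q[1]+q[2])); xs.append(x)
    xs,ys=np.array(xs),np.array(ys); m=np.ones(len(xs),bool)
    for _ in range(4): p=np.polyfit(xs[m],ys[m],1); e=np.abs(ys-np.polyval(p,xs)); m=e<max(1,1.5*np.median(e))
    print(name,'slope',p[0].round(3),'y@330',np.polyval(p,330).round(2),m.sum(),ys.round(1).tolist())
t0=cv2.resize(cv2.imread('pics/scene0.png'),(512,384),interpolation=cv2.INTER_AREA)
bar(t0,'start'); t=grab_frame('scene'); bar(t,'now'); print(white(t)[0])
for a in(-.1,0,.1,.2,.3,.4):
    q=proj(S,[[*(R@[-.043,y*np.cos(a)+.008*np.sin(a)]+[.6463,.0738]),.15-y*np.sin(a)+.008*np.cos(a)] for y in(.05,.115)]); s=(q[1,1]-q[0,1])/(q[1,0]-q[0,0]); print(a,s.round(3),(q[0,1]+s*(330-q[0,0])).round(2))
s=monitor.observe();print(s['force'].round(1),s['finger_force'],s['grip_width'],s['position'],s['clock'])
E
python3 rot3.py
```

```text
start slope 0.347 y@330 203.18 21 [199.1, 199.5, 199.8, 200.0, 200.4, 200.7, 201.0, 201.4, 201.7, 202.0, 202.4, 202.7, 203.1, 203.6, 204.1, 204.6, 204.7, 204.9, 205.1, 205.3, 206.1]
now slope 0.135 y@330 204.71 17 [204.5, 203.8, 203.3, 203.1, 203.4, 203.8, 203.9, 204.0, 204.2, 204.3, 204.4, 196.1, 204.8, 205.0, 205.0, 205.1, 205.3, 205.4, 205.3, 197.4, 197.9]
(23.392852783203125, 348.75, 201.5, np.float64(0.09))
-0.1 0.09 195.8
0 0.146 197.53
0.1 0.202 199.26
0.2 0.26 201.05
0.3 0.322 202.91
0.4 0.389 204.92
[ 1.9  3.5 -5.2] 47.54394121002406 0.02298126678453894 [0.64371281 0.07304407 0.14981606] 20.425
```

```bash
sed -i 's/g\[185:215,x:x+1\]/g[LO:HI,x:x+1]/; s/ys.append(185+i/ys.append(LO+i/; s/^def bar/LO,HI=186,208\ndef bar/' rot3.py; sed -i "s/; t=grab_frame('scene'); bar/; LO,HI=186,207; t=grab_frame('scene'); print(t[190:210,[322,327,332,337]].min(2).T.tolist()); bar/" rot3.py; python3 rot3.py | head -3
```

```text
start slope 0.156 y@330 201.6 17 [199.1, 199.5, 199.8, 200.0, 200.4, 200.8, 201.1, 201.5, 201.6, 201.6, 201.7, 201.7, 201.7, 201.7, 201.6, 201.6, 201.6, 193.3, 195.6, 197.3, 196.7]
[[139, 119, 94, 76, 93, 104, 99, 89, 81, 56, 64, 111, 140, 143, 145, 143, 141, 140, 140, 141], [141, 138, 141, 142, 141, 135, 136, 141, 133, 102, 65, 81, 123, 140, 140, 145, 140, 140, 143, 139], [140, 142, 138, 138, 141, 143, 144, 135, 138, 131, 83, 65, 102, 138, 143, 140, 140, 146, 140, 140], [144, 140, 143, 143, 143, 142, 141, 145, 139, 137, 119, 78, 79, 109, 132, 121, 116, 111, 111, 126]]
now slope 0.132 y@330 196.42 19 [191.3, 195.0, 195.2, 201.0, 195.7, 195.7, 195.7, 195.6, 195.8, 196.1, 195.9, 196.0, 196.1, 196.6, 196.6, 196.8, 197.0, 197.0, 197.2, 197.3, 198.0]
```

All three measures put the arm level: bar slope 0.13–0.15 against 0.146 predicted for level, the lamp pixel at about 0.01 rad, and the ridge height within 0.05 rad. I'll settle it and hand in.

Emit:
move_arm(
  moves=[
    [0,0,0,0],
    [0,0,0,0],
    [0,0,0,0],
    [0,0,0,0],
    [0,0,0,0],
    [0,0,0,0],
  ],
)

```text
clock: 21.22
position: [0.6437, 0.073, 0.1499]
tool_rot: [3.142, -0.0, -0.165]
force: [4.6, 2.2, -9.5]
grip_width: 0.0231
finger_force: 47.1
```

```bash
python3 rot3.py | sed -n '3,4p;$p'; python3 -c "
from workcell import bot
print(bot.job_done())"
```

```text
now slope 0.129 y@330 196.43 18 [191.3, 191.2, 195.1, 200.9, 195.8, 195.8, 195.7, 195.7, 195.7, 196.1, 195.9, 196.0, 196.2, 196.5, 196.7, 196.8, 197.0, 196.9, 197.1, 197.4, 198.0]
(23.410858154296875, 348.5, 201.5, np.float64(0.07))
[ 3.9  3.6 -8.7] 47.10009191650897 0.02300831384735311 [0.64370908 0.07308719 0.14985195] 21.275
the job is handed in; nothing more can be done
None
```

I scanned the label, laid the scanner back on the mat and handed the job in at about 21 s, holding the bolt head at about 47 N with the lamp arm level to within about 0.05 rad by the camera; no verdict was returned.

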